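# Clamp a compressor housing with a quick-thread wing nut

### The job

Clamp the turbo compressor housing on its fixture: pick up the wing nut, set it upright on the stud with its orange wing over the orange mark of the base plate so that it rests on top of the thread, then turn it back (counter-clockwise seen from above) until it drops with a click into the thread start. Then turn it forward (clockwise) as far as it goes, so that it holds the red clamp disc pressed down, and let go. Do not push the other parts on the bench about.

Things in the scene. Friction and masses are not known exactly. Their poses are not given: they have to be found in the camera images.
- wing_nut: Loose wing nut, about 130 g, upright on the black mat. Origin: centre of its underside, z up. Aluminium hub 56 mm in diameter, 40 mm high, open below (bore 46 mm, 36 mm deep). Inside, three radial pins of 6 mm diameter, centres 6 mm above the underside, inner ends 14.5 mm from the axis, 120 degrees apart, one of them under the orange wing (+x).
- nut_grip (a point): On the nut's axis, 55 mm above its underside, in its grip bar (the wings): a straight bar 64 mm long along the nut's x, 14 mm thick along y, from 40 to 66 mm above the underside, orange on its +x half and black on its -x half. Grip it across the thickness.
- orange_tip (a point): Near the end of the orange wing, 30 mm from the nut's axis, 55 mm above its underside: shows which way the nut is turned.
- fixture: Fixed fixture: dark base plate 200 mm (x) by 170 mm (y), 16 mm thick, carrying an aluminium compressor housing (150 mm across, its top 78 mm above the bench). Origin: centre of the base plate's underside, on the bench. Its +x axis points to the orange mark on the base plate. The stud stands upright on its z axis.
- stud_axis (a point): Point on the stud's axis at the top of its thread, 108 mm above the bench. Steel stud: 26 mm core, conical tip ending 12 mm higher, 14 mm across. Three ridges, 42 mm across, flat on top at this height, each 66 degrees long, ended clockwise by a stop post 5 mm higher and 16 degrees wide; then a 38 degree gap to the next. The thread's angle on the stud varies from time to time.
- nut_rest (a point): Where the nut's underside is when its pins rest on the ridges (3 mm below stud_axis); axes as the fixture's. With the orange wing over the mark (within 10 degrees) the pins always land on the ridges. Clockwise the posts block them; turned 20 to 60 degrees counter-clockwise from the mark they come free into the gaps; the posts stop them some 12 degrees further back.
- nut_start (a point): Where the underside is once the nut has dropped through the gaps: 12 mm below nut_rest, standing on the clamp disc (disc up).
- nut_home (a point): Where the underside is when the nut is fully turned in, 5 mm below nut_start. From nut_start, 60 to 80 degrees clockwise to a hard stop: the pins run under sloping ridges that pull the nut down against the disc's spring over about 50 degrees; the last 8 degrees or so are level and hold it.
- clamp_disc (a joint): Downward travel in m of the red spring-loaded clamp disc (82 mm diameter, 44 mm hole, 8 mm thick) round the stud above the housing: 0 = up (its top 93 mm above the bench), 0.007 = pressed down on the housing; about 0.005 when the nut is fully turned in. The spring pushes up with about 3 N at 0 and 7 N at 0.005.
- compressor_wheel: Bystander: loose aluminium compressor wheel, 68 mm diameter, 38 mm high; origin centre of underside.
- bearing_core: Bystander: loose dark bearing housing, 90 mm diameter, 58 mm high; origin centre of underside.
- oil_bottle: Bystander: closed white bottle, 56 mm diameter, 150 mm high; origin centre of underside.
- bearing_ring: Bystander: loose steel ring, 60 mm diameter, 14 mm high; origin centre of underside.
- wrench: Bystander: loose wrench, 170 mm long, lying flat along its x.
- screwdriver: Bystander: loose screwdriver, 180 mm long, lying flat along its x.
Mind the look-alikes: they are no part of the job. Leave any green or purple look-alike of the wing_nut alone.

How it is judged:
By the outcome, as a careful person would: the job done as asked, in the order asked, and still so for the second after the job is handed in, with the robot touching nothing.
It also fails if it takes over 51 s, if anything falls off the work surface, if the arm or the gripper's body presses on something with over 40 N, if the wrist force passes 120 N, or if a joint passes its speed limit or range.

### The arm

A 6-joint arm with a two-finger parallel gripper is mounted at the origin on the work surface. World frame = base frame: x ahead of the robot, y to its left, z up, the work surface at z = 0. Lengths are in mm, angles in degrees, forces in N, time in s.
With the tool pointing down it reaches from about 350 to 850 mm from the base axis. Payload 8.1 kg.
Tool frame: the origin (TCP) lies between the finger pads; the fingertips stand 22 mm ahead of it and the grasp point (between the pads) lies 3 mm ahead of it; z points along the fingers, y is the line along which they close (so a half turn about z gives the same grasp; the last joint's range is limited). The gripper opens to 85 mm and grips with 20 to 120 N. Pads are 22 mm wide; open, the fingers measure 114 mm over their backs; the gripper's body (76 mm by 85 mm) begins 54 mm behind the grasp point. The pads swing forward as they close: fully open they stand 13 mm farther back than shut.
Start: joints at [-71.356, 7.471, 85.268, -0, 87.261, -4.893], TCP at [239.626, -550.077, 253.292] pointing down, gripper open.
Joint ranges: [-169.43, 169.43], [-51.17, 129.36], [1.28, 143.12], [-76.62, 256.62], [0, 156.53], [-152.29, 152.29]. Speed limits (degrees/s): [136.94, 136.94, 159.86, 180, 180, 180].

### API

Orientations are given as [roll, pitch, yaw] about the fixed x, y, z axes, in that order (R = Rz(yaw) Ry(pitch) Rx(roll)).
In Python, from bench import r, vision gives the robot as it stands.
- The arm moves only by the tool step_arm, never from a script. Its argument "targets" is a list that holds one entry, the list of rows, each a list of 6 numbers: the shift along the world's x, y, z in mm, then the turn, a rotation vector about the world's x, y, z in rad. In form: [[[x, y, z, rx, ry, rz], ...]]. A call has 1 to 12 rows; each row is the pose to reach, as a shift and turn from the pose commanded when the call began; what a row does not reach only later rows make up. A row lasts 1/12 s, in which the tool goes at most 41.7 mm and 7.16 degrees, less where a joint would pass 70% of its speed; a pose out of reach is approached as far as the arm can. A call with a gripper value outside its range is refused whole. "fingers" is the gripper's target within -1 to 1 (shut at 1, half-way at 0, fully open at -1), set as the call begins (left out, the last holds). The fingers move at their own pace and stop on an object; "newtons" is the grip in N (left out, the last holds). Time passes only in rows, so rows that repeat a pose let the fingers close. It gives the time, the measured TCP pose, the force, the opening and the grip force at its end, in the units of the state.
- r.sense(): the state, without advancing time (a new reading comes with each control period).
- vision.snapshot(name): name is "scene" or "top" or "wrist"; returns a dict with "img" (400x640x3 uint8, blue, green, red), "mtx" (3x3 intrinsics, pixels), "D" ([k1, k2, p1, p2, k3] as OpenCV has them; the pictures are not rectified), "eye" and "attitude" of the camera in the world. Camera axes: x right, y up, looking along -z (the intrinsics and any distortion apply to the point x, -y, -z); pixel columns grow to the right and rows downward; lengths in mm; the calibration is good to about 2 mm. A picture is of the moment at which its call begins. There is no depth.
- r.hand_in(): hands the job in; it is judged then, once.
The state is a dict: "time": time; "joint_pos": joint angles; "qd": joint speeds; "joint_efforts": joint torques, N m; "tool_pos": TCP position; "tcp_rot": TCP orientation; "ft_force": force on the tool from outside, world axes, zero at the start; "wrist_torque": the same for the moment, N m; "finger_gap": finger opening in mm; "grip_force": force on a finger pad.
Only numpy, scipy, OpenCV 4.12 (cv2) and the standard library are available. Lean on these libraries where they do the work, as an engineer would, in place of code of your own. Each camera call takes 0.05 s, during which the arm holds its last target. There are 200 camera calls.

## Working session

There is one attempt and no reset: what is moved stays moved. The work goes in short steps, Python scripts to look and compute and a tool call to move; the robot and the scene stay as the last step left them, time stands still between calls to the robot, and variables do not carry over. Pictures are saved under pics/ and viewed, at most 10 in all, crops included, and the job is handed in when it is done.

Besides the shell and the picture viewer there is one more tool, called after "Request:" as name(argument=value, ...) on one line, values as JSON. step_arm: Moves the arm, as the interface text tells. Its arguments: {"type":"object","properties":{"targets":{"type":"array"},"fingers":{"type":"number"},"newtons":{"type":"number"}},"required":["targets"]}

```bash
mkdir -p pics
cat > h.py <<'E'
import numpy as np, cv2
from scipy.spatial.transform import Rotation as R
from bench import r, vision
def ray(s,uv):
    p=cv2.undistortPoints(np.array([[uv]],float),np.array(s["mtx"],float),np.array(s["D"],float))[0,0]
    a=np.array(s["attitude"],float)
    A=a if a.shape==(3,3) else R.from_euler('xyz',a,degrees=True).as_matrix()
    return np.array(s["eye"],float),A@np.array([p[0],-p[1],-1])
def onplane(s,uv,z):
    e,d=ray(s,uv); return e+d*(z-e[2])/d[2]
def proj(s,P):
    a=np.array(s["attitude"],float)
    A=a if a.shape==(3,3) else R.from_euler('xyz',a,degrees=True).as_matrix()
    c=A.T@(np.array(P,float)-np.array(s["eye"],float)); c=np.array([c[0],-c[1],-c[2]])
    return cv2.projectPoints(c[None],np.zeros(3),np.zeros(3),np.array(s["mtx"],float),np.array(s["D"],float))[0].ravel()
def blobs(s,lo,hi,amin=15):
    m=cv2.inRange(cv2.cvtColor(s["img"],cv2.COLOR_BGR2HSV),lo,hi)
    n,l,st,c=cv2.connectedComponentsWithStats(m)
    return [(st[i],c[i]) for i in range(1,n) if st[i,4]>=amin]
E
python3 - <<'E'
from h import *
import pickle
S={n:vision.snapshot(n) for n in("top","scene")}
pickle.dump(S,open("s0.pkl","wb"))
for n,s in S.items():
    cv2.imwrite(f"pics/{n}0.png",s["img"]); print(n,s["eye"],s["attitude"],s["mtx"],s["D"])
    for st,c in blobs(s,(5,130,120),(22,255,255)): print("orange",st,c.round(1),onplane(s,c,55).round(1),onplane(s,c,16).round(1))
print(r.sense())
E
```

```text
top [ 376.5938319   -24.48654904 1163.5583471 ] [  8.8438224    0.22154444 -89.38284964] [[386.67653266   0.         316.64379555]
 [  0.         386.67653266 198.16056256]
 [  0.           0.           1.        ]] [-0.02717775  0.          0.          0.          0.        ]
orange [283 166   6   7  31] [285.1 168.6] [635.8  75.4  55. ] [645.   78.9  16. ]
orange [369 174   5  11  54] [371.  179.1] [ 607.1 -176.8   55. ] [ 615.2 -182.1   16. ]
orange [333 211   6  11  49] [335.3 216. ] [497.6 -72.6  55. ] [501.9 -74.3  16. ]
orange [371 210   9  11  52] [375.2 214.7] [ 502.4 -187.6   55. ] [ 506.8 -193.3   16. ]
orange [367 248   6  12  57] [369.5 253.7] [ 391.  -170.2   55. ] [ 391.5 -175.3   16. ]
scene [1023.66056362  545.42721891 1121.51413647] [ 36.18623592   0.30600321 136.87555069] [[473.46110679   0.         321.1265786 ]
 [  0.         473.46110679 189.65680196]
 [  0.           0.           1.        ]] [-0.02929846  0.          0.          0.          0.        ]
orange [310 137  10   7  40] [314.6 140.2] [ 382.  -176.7   55. ] [ 358.5 -203.1   16. ]
orange [278 154  11 
[... 319 characters left out ...]
  16. ]
{'time': 0.1, 'joint_pos': array([-7.13565525e+01,  7.51126628e+00,  8.53222358e+01, -1.25605037e-03,
        8.72624215e+01, -4.89460988e+00]), 'qd': array([ 0.00125033, -0.0587082 , -0.17253389,  0.0673809 , -0.01656483,
       -0.05571744]), 'joint_efforts': array([ 2.00016343e-04, -5.70951784e+01, -5.01943123e+01, -1.71368365e-04,
        8.08861165e-03, -6.34240837e-05]), 'tool_pos': array([ 239.46697103, -549.64307896,  252.35195408]), 'tcp_rot': array([-1.79904319e+02, -6.93455797e-03,  2.35381127e+01]), 'ft_force': array([-0.82597376,  0.0988517 ,  1.36847126]), 'wrist_torque': array([ 0.04071581, -0.01371051,  0.03792382]), 'grip_force': 0.0, 'finger_gap': 85.10932228360865}
```

Run:
```python
import cv2
for n,(x0,y0,w,h) in {"top":(215,130,230,170),"scene":(215,110,230,170)}.items():
    i=cv2.imread(f"pics/{n}0.png"); cv2.imwrite(f"pics/{n}0c.png",cv2.resize(i[y0:y0+h,x0:x0+w],None,fx=3.45,fy=3.45,interpolation=cv2.INTER_CUBIC))
```

```text
(no output)
```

View pics/top0c.png

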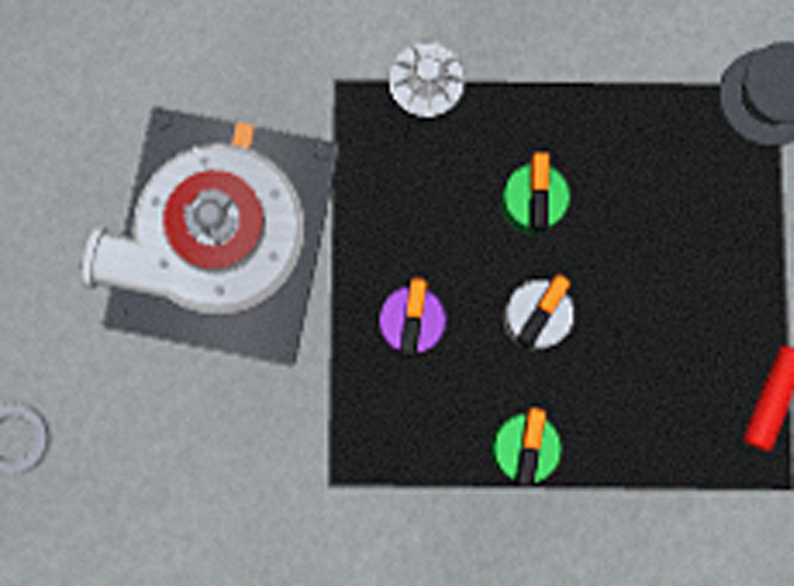

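View pics/scene0c.png

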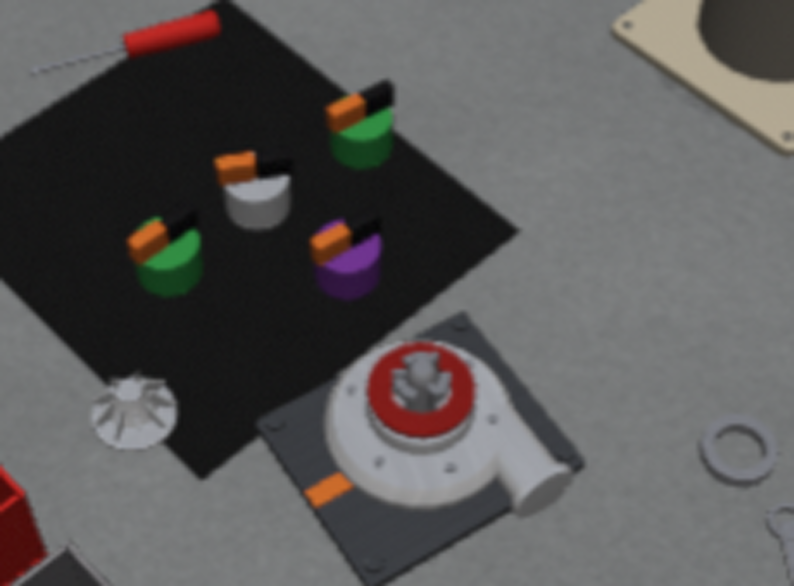

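The top view shows the aluminium nut at about px (371,221) of the full image, with its orange wing to the upper right. The fixture's red disc is at about (277,194) and its mark at (285,168). The green and purple nuts are the look-alikes. Next I compute coarse poses.

```bash
cat >> h.py <<'E'
def tri(s1,u1,s2,u2):
    e1,d1=ray(s1,u1);e2,d2=ray(s2,u2)
    A=np.stack([d1,-d2],1);t=np.linalg.lstsq(A,e2-e1,rcond=None)[0]
    a,b=e1+t[0]*d1,e2+t[1]*d2
    return (a+b)/2,np.linalg.norm(a-b)
E
python3 - <<'E'
from h import *
import pickle
S=pickle.load(open("s0.pkl","rb")); C={}
for n,s in S.items():
    h=cv2.cvtColor(s["img"],cv2.COLOR_BGR2HSV)
    m=cv2.inRange(h,(0,150,60),(4,255,255))|cv2.inRange(h,(172,150,60),(180,255,255))
    cs=[c for c in cv2.findContours(m,cv2.RETR_EXTERNAL,cv2.CHAIN_APPROX_NONE)[0] if cv2.contourArea(c)>200]
    for c in cs:
        P=np.array([onplane(s,p[0],93)[:2] for p in c]); (x,y),rad=cv2.minEnclosingCircle(P.astype(np.float32))
        print(n,"red",np.array([x,y]).round(1),round(rad,1))
# mark
print("mark top", onplane(S["top"],(285.1,168.6),16),"scene",onplane(S["scene"],(309.7,251.5),16))
print("tri mark",tri(S["top"],(285.1,168.6),S["scene"],(309.7,251.5)))
print("tri tip",tri(S["top"],(375.2,214.7),S["scene"],(283,156.4)))
# nut hub: light pixels near
for n,c in (("top",(371,221)),("scene",(289,167))):
    s=S[n];g=cv2.cvtColor(s["img"],cv2.COLOR_BGR2HSV); m=np.zeros(g.shape[:2],np.uint8)
    x,y=c; k=cv2.inRange(g,(0,0,80),(180,70,255)); m[y-16:y+17,x-16:x+17]=k[y-16:y+17,x-16:x+17]
    o=cv2.inRange(g,(5,130,120),(22,255,255)); 
    pts=cv2.findNonZero(m); (u,v),rr=cv2.minEnclosingCircle(pts); P=np.array([onplane(s,p[0],40)[:2] for p in pts])
    (a,b),q=cv2.minEnclosingCircle(P.astype(np.float32)); print(n,"hub",a,b,q)
E
```

```text
top red [196.7 842.5] 205.9
top red [ 416.7 -356.3] 42.8
top red [ 868.5 -488.1] 170.2
top red [ 868.7 -170.4] 158.0
top red [887.8 449.5] 111.6
scene red [865.3 388.9] 57.2
scene red [555.9  95.7] 39.4
scene red [ 886.1 -316.1] 336.2
scene red [-265.1 -427.5] 87.5
mark top [645.10135238  78.79511429  16.        ] scene [635.50360176  78.18135123  16.        ]
tri mark (array([640.80857099,  80.07017611,  25.89911388]), np.float64(5.841581784687313))
tri tip (array([ 500.37141094, -184.99333749,   68.4308006 ]), np.float64(1.7637306247033828))
top hub 487.0482177734375 -176.64175415039062 30.340087890625
scene hub 496.8758544921875 -159.14794921875 31.915781021118164
```

Request:
step_arm(targets=[[[40, 60, 0, 0, 0, -0.12], [65, 98, 0, 0, 0, -0.24], [90, 135, 0, 0, 0, -0.36], [110, 168, 0, 0, 0, -0.48], [132, 200, 0, 0, 0, -0.6], [155, 233, 0, 0, 0, -0.72], [177, 266, 0, 0, 0, -0.84], [200, 300, 0, 0, 0, -0.96], [223, 335, 0, 0, 0, -0.98], [247, 373, 0, 0, 0, -0.98], [247, 373, 0, 0, 0, -0.98], [247, 373, 0, 0, 0, -0.98]]], fingers=-1)

```text
time: 1.1
tool_pos: [488.8, -171.9, 252.9]
tcp_rot: [-179.9, 0.0, -32.4]
ft_force: [-0.2, 0.6, -0.8]
finger_gap: 85.2
grip_force: 0.0
```

Run:
```python
from h import *
import pickle
s=vision.snapshot("wrist"); pickle.dump(s,open("w1.pkl","wb")); cv2.imwrite("pics/w1.png",s["img"])
print(s["eye"],s["attitude"],s["mtx"][0][0]); t=r.sense(); print(t["time"],t["tool_pos"],t["tcp_rot"],t["joint_pos"])
for st,c in blobs(s,(5,130,120),(22,255,255),60): print(st,c.round(1),onplane(s,c,66).round(1))
```

```text
[ 559.08322507 -216.43474605  372.45864425] [ -18.99601503    0.15446458 -122.3285418 ] 291.1004065852482
1.15 [ 488.31018641 -172.92662309  252.83675438] [-1.79918394e+02  5.25804312e-02 -3.23279182e+01] [-2.52310902e+01 -5.25502903e+00  9.82064434e+01  8.75901920e-02
  8.70906844e+01  9.70923876e+01]
[248  64  30  35 184] [264.6  79.5] [ 604.1 -179.3   66. ]
[320 146  13  32 131] [326.8 159.5] [ 503.9 -188.8   66. ]
[234 200  24  32 267] [247.7 213.1] [499.8 -80.4  66. ]
[353 228  20  33 188] [361.3 241.4] [ 399.9 -171.6   66. ]
```

View pics/w1.png

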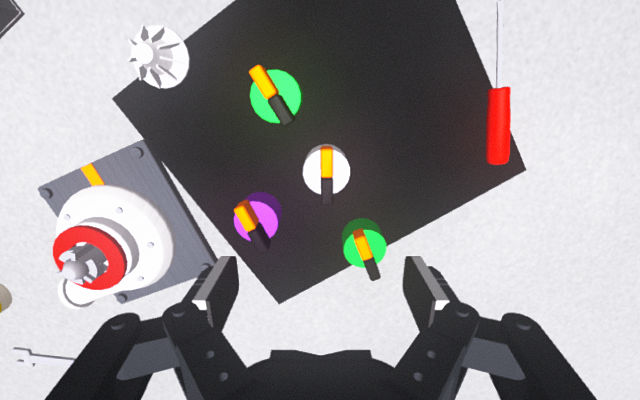

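The nut's white hub is at px (326,171) with the bar almost vertical in the picture and its orange end up at (327,150). The fingers straddle it, offset lower in the view. Next I take the precise centre and yaw.

```bash
cat >> h.py <<'E'
def nutpose(s,uv,z0=0,win=40,vmin=200):
    h=cv2.cvtColor(s["img"],cv2.COLOR_BGR2HSV); x,y=uv
    W=np.zeros(h.shape[:2],np.uint8); W[y-win:y+win,x-win:x+win]=255
    k=cv2.inRange(h,(0,0,vmin),(180,60,255))&W
    n,l,st,c=cv2.connectedComponentsWithStats(k)
    P=np.array([onplane(s,p[0],z0+40)[:2] for p in cv2.findNonZero(np.uint8(np.isin(l,[i for i in range(1,n) if st[i,4]>20])))])
    H=cv2.convexHull(P.astype(np.float32))
    o=cv2.inRange(h,(5,110,100),(24,255,255))&W
    n,l,st,c=cv2.connectedComponentsWithStats(o); i=1+np.argmax(st[1:,4])
    Q=np.array([onplane(s,p[0],z0+66)[:2] for p in cv2.findNonZero(np.uint8(l==i))]).astype(np.float32)
    return cv2.minEnclosingCircle(H),cv2.minAreaRect(Q),Q.mean(0)
E
python3 - <<'E'
from h import *
import pickle
s=pickle.load(open("w1.pkl","rb"))
for v in(150,180,200,220,235):
    print(v,nutpose(s,(327,172),vmin=v,win=32))
i=s["img"];h=cv2.cvtColor(i,cv2.COLOR_BGR2HSV)
for y in range(140,202,4): print(y,[tuple(int(q) for q in h[y,x]) for x in (312,327,341)])
c=i[130:215,270:385]; cv2.imwrite("pics/w1c.png",cv2.resize(c,None,fx=6,fy=6,interpolation=cv2.INTER_NEAREST))
# black bar tip: dark px on hub rows 180-205
for y in (156,160,166,172,180,186,192,198): print(y,i[y,314:340].max(1).tolist())
E
```

```text
150 (((489.05029296875, -178.58901977539062), 29.801973342895508), ((502.323974609375, -186.84442138671875), (12.626510620117188, 33.66014099121094), 58.4058952331543), array([ 503.53632, -188.55907], dtype=float32))
180 (((487.3445739746094, -177.8713836669922), 28.045162200927734), ((502.323974609375, -186.84442138671875), (12.626510620117188, 33.66014099121094), 58.4058952331543), array([ 503.53632, -188.55907], dtype=float32))
200 (((487.2242431640625, -178.03189086914062), 27.93657684326172), ((502.323974609375, -186.84442138671875), (12.626510620117188, 33.66014099121094), 58.4058952331543), array([ 503.53632, -188.55907], dtype=float32))
220 (((487.2992248535156, -177.98033142089844), 27.557144165039062), ((502.323974609375, -186.84442138671875), (12.626510620117188, 33.66014099121094), 58.4058952331543), array([ 503.53632, -188.55907], dtype=float32))
235 (((487.1637878417969, -178.0001220703125), 27.497283935546875), ((502.323974609375, -186.84442138671875), (12.626510620117188, 33.66014099121094), 58.4058952331543), array([ 503.53632, -188.55907], dtype=float32))
140 [(30, 
[... 1098 characters left out ...]
255, 255, 255, 255, 255, 255, 255, 255, 255, 255, 245, 255, 255, 254, 254, 254, 254]
172 [254, 254, 254, 254, 255, 255, 253, 255, 255, 255, 255, 255, 255, 255, 255, 255, 255, 255, 255, 246, 255, 255, 254, 254, 254, 254]
180 [254, 254, 254, 254, 255, 255, 240, 86, 71, 77, 77, 79, 77, 79, 83, 81, 79, 73, 112, 235, 255, 255, 254, 254, 254, 254]
186 [254, 254, 254, 254, 255, 255, 238, 87, 73, 81, 85, 84, 91, 85, 87, 86, 84, 67, 111, 233, 255, 255, 254, 254, 254, 254]
192 [119, 183, 239, 255, 255, 255, 255, 115, 71, 81, 82, 86, 88, 85, 78, 79, 77, 68, 118, 241, 255, 250, 240, 200, 125, 68]
198 [67, 68, 68, 69, 67, 73, 69, 63, 72, 75, 80, 83, 78, 76, 80, 76, 74, 68, 62, 63, 74, 69, 69, 70, 72, 69]
```

View pics/w1c.png

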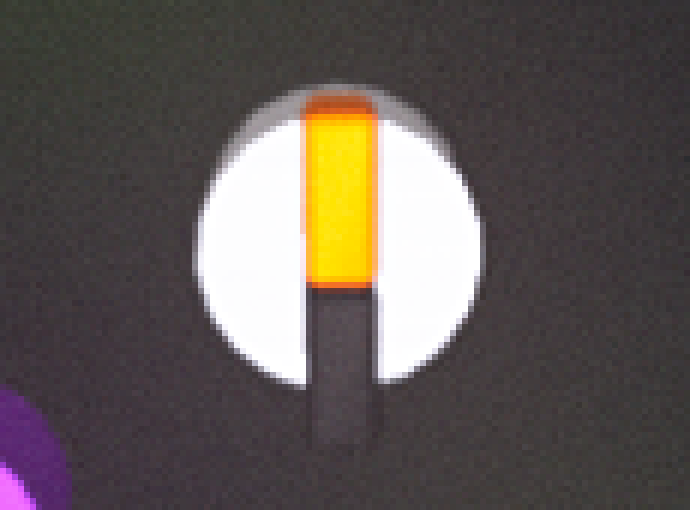

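Request:
step_arm(targets=[[[0.7, -0.9, -30, 0, 0, 0], [0.7, -0.9, -65, 0, 0, 0], [0.7, -0.9, -100, 0, 0, 0], [0.7, -0.9, -130, 0, 0, 0], [0.7, -0.9, -155, 0, 0, 0], [0.7, -0.9, -172, 0, 0, 0], [0.7, -0.9, -182, 0, 0, 0], [0.7, -0.9, -186, 0, 0, 0], [0.7, -0.9, -186, 0, 0, 0], [0.7, -0.9, -186, 0, 0, 0]]], fingers=0)

```text
time: 1.98
tool_pos: [487.9, -178.7, 68.4]
tcp_rot: [-180.0, -0.1, -32.6]
ft_force: [-0.5, -0.3, 0.2]
finger_gap: 42.9
grip_force: 0.0
```

Request:
step_arm(targets=[[[0, 0, 0, 0, 0, 0], [0, 0, 0, 0, 0, 0], [0, 0, 0, 0, 0, 0], [0, 0, 0, 0, 0, 0], [0, 0, 0, 0, 0, 0], [0, 0, 0, 0, 0, 0], [0, 0, 0, 0, 0, 0], [0, 0, 0, 0, 0, 0]]], fingers=1, newtons=80)

```text
time: 2.65
tool_pos: [488.4, -178.6, 68.8]
tcp_rot: [-180.0, -0.2, -32.6]
ft_force: [-1.2, -0.7, 6.5]
finger_gap: 11.9
grip_force: 79.2
```

Request:
step_arm(targets=[[[0, 0, 20, 0, 0, 0], [0, 0, 55, 0, 0, 0], [0, 0, 90, 0, 0, 0], [0, 0, 125, 0, 0, 0], [0, 0, 155, 0, 0, 0], [0, 0, 175, 0, 0, 0], [0, 0, 180, 0, 0, 0], [0, 0, 180, 0, 0, 0]]])

```text
time: 3.32
tool_pos: [488.2, -178.3, 249.1]
tcp_rot: [-180.0, -0.2, -32.6]
ft_force: [-0.3, 0.4, -1.7]
finger_gap: 12.5
grip_force: 78.3
```

Run:
```python
from h import *
import pickle
S=pickle.load(open("s0.pkl","rb")); S["w1"]=pickle.load(open("w1.pkl","rb"))
for n,c in (("top",(277,194)),("scene",(337,223)),("w1",(90,258))):
    s=S[n];h=cv2.cvtColor(s["img"],cv2.COLOR_BGR2HSV)
    m=cv2.inRange(h,(0,120,60),(5,255,255))|cv2.inRange(h,(172,120,60),(180,255,255))
    W=np.zeros_like(m);cv2.circle(W,c,60 if n=="w1" else 28,255,-1);m&=W
    k,l,st,ce=cv2.connectedComponentsWithStats(m);i=1+np.argmax(st[1:,4])
    H=cv2.convexHull(np.array([onplane(s,p[0],93)[:2] for p in cv2.findNonZero(np.uint8(l==i))]).astype(np.float32))
    print(n,st[i],cv2.minEnclosingCircle(H))
    if n=="w1":
        for q,cc in blobs(s,(5,130,120),(30,255,255),60): print(q,cc.round(1),onplane(s,cc,16).round(1))
t=r.sense();print(t["tool_pos"],t["tcp_rot"],t["ft_force"],t["wrist_torque"],t["grip_force"])
```

```text
top [262 180  29  28 394] ((556.1661987304688, 95.31584930419922), 39.884193420410156)
scene [322 209  30  28 404] ((555.4569091796875, 95.00535583496094), 40.92925262451172)
w1 [  53  226   74   64 2114] ((556.5806884765625, 91.58403778076172), 42.16999435424805)
[248  64  31  35 543] [263.   81.1] [ 611.  -170.6   16. ]
[320 146  13  32 376] [326.4 161.5] [ 493.1 -182.5   16. ]
[ 81 163  24  23 276] [ 92.  174.7] [639.9  80.3  16. ]
[234 200  24  32 461] [246.  215.4] [488.7 -54.3  16. ]
[353 228  20  33 367] [362.1 244.5] [ 369.2 -163.    16. ]
[ 488.24291462 -178.31583557  249.11923976] [-179.97248475   -0.21238231  -32.60248736] [-0.29829052  0.38871424 -1.67315367] [0.01057115 0.01293626 0.02327696] 78.25500905513763
```

Request:
step_arm(targets=[[[-2, 30, 3, 0, 0, 0.05], [-4, 70, 6, 0, 0, 0.1], [-6, 110, 10, 0, 0, 0.16], [-8, 150, 10, 0, 0, 0.22], [-10, 190, 10, 0, 0, 0.28], [-12, 230, 10, 0, 0, 0.34], [-14, 262, 10, 0, 0, 0.39], [-15, 280, 10, 0, 0, 0.39], [-15, 287, 10, 0, 0, 0.39], [-15, 287, 10, 0, 0, 0.39], [-15, 287, 10, 0, 0, 0.39], [-15, 287, 10, 0, 0, 0.39]]])

```text
time: 4.32
tool_pos: [472.1, 107.9, 256.3]
tcp_rot: [179.9, 0.1, -10.3]
ft_force: [0.4, -0.3, -1.4]
finger_gap: 12.1
grip_force: 78.4
```

Run:
```python
from h import *
import pickle
s=vision.snapshot("wrist"); pickle.dump(s,open("w2.pkl","wb")); cv2.imwrite("pics/w2.png",s["img"])
t=r.sense(); print(t["time"],t["tool_pos"],t["tcp_rot"],s["eye"],s["attitude"],t["ft_force"])
h=cv2.cvtColor(s["img"],cv2.COLOR_BGR2HSV)
m=cv2.inRange(h,(0,120,60),(5,255,255))|cv2.inRange(h,(172,120,60),(180,255,255))
k,l,st,ce=cv2.connectedComponentsWithStats(m)
for i in range(1,k):
  if st[i,4]>300:
    H=cv2.convexHull(np.array([onplane(s,p[0],93)[:2] for p in cv2.findNonZero(np.uint8(l==i))]).astype(np.float32))
    print("red",st[i],cv2.minEnclosingCircle(H))
for q,cc in blobs(s,(5,110,100),(30,255,255),60): print(q,cc.round(1),onplane(s,cc,16).round(1))
```

```text
4.3667 [472.29277951 107.76207367 256.59224227] [ 1.79959506e+02  5.16874440e-02 -1.03623847e+01] [554.36215998  93.56756077 375.72855126] [-1.90268945e+01 -3.69691891e-02 -1.00289888e+02] [ 0.41261599 -0.61767336 -1.49929649]
red [ 274   50   87   91 4299] ((556.3052368164062, 96.16695404052734), 39.9839973449707)
[311   1  15  21 310] [318.   10.8] [643.8  79.6  16. ]
[566   0  33  18 460] [580.5   6.9] [ 600.3 -205.2   16. ]
[  34   85   70   56 1806] [ 79.2 110.7] [594.9 381.7  16. ]
[468 111  25  32 657] [479.4 125.7] [490.  -91.3  16. ]
[545 187  31  31 718] [560.1 201.5] [ 371.1 -199.4   16. ]
[ 306  204   29   74 2007] [320.1 240.7] [372.2 126.6  16. ]
```

View pics/w2.png

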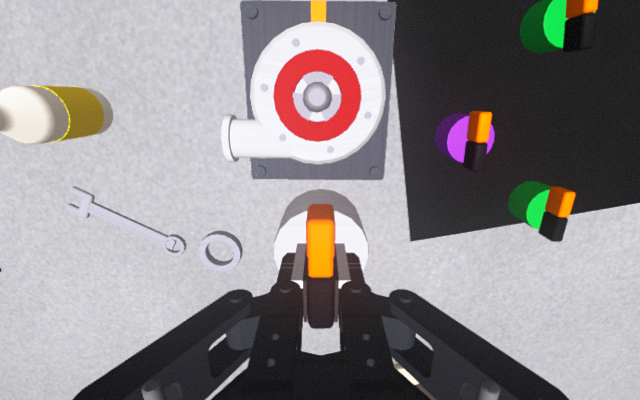

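The picture shows the stud tip at (317,97) inside the red disc, and the mark at (318,11) straight above it. The held nut's bar lies along column 320, with its orange/black boundary, which is the nut's axis, at row ~277.

Run:
```python
from h import *
import pickle
s=pickle.load(open("w2.pkl","rb")); h=cv2.cvtColor(s["img"],cv2.COLOR_BGR2HSV)
o=cv2.inRange(h,(3,110,60),(30,255,255)); o[:,:300]=0;o[:,345:]=0;o[:195]=0;o[300:]=0
for y in range(200,284,6):
    xs=np.flatnonzero(o[y]); 
    if len(xs): print(y,xs.min(),xs.max())
ys=np.flatnonzero(o[:,316:325].any(1)); print("rows",ys.min(),ys.max(), h[204:222:2,320].tolist(), h[270:282,320].tolist())
for zt in(252,255,258):
    print(zt,"axis",onplane(s,(320.3,ys.max()+.5),zt).round(1),"tip",onplane(s,(320.3,ys.min()),zt).round(1))
# stud tip circle & hole
g=cv2.GaussianBlur(cv2.cvtColor(s["img"],cv2.COLOR_BGR2GRAY),(0,0),1)
c=s["img"][70:125,290:345]; cv2.imwrite("pics/stud.png",cv2.resize(c,None,fx=8,fy=8,interpolation=cv2.INTER_CUBIC))
print("tip",onplane(s,(317,97),120).round(1),"red93",onplane(s,(317.5,95.5),93).round(1), "mark",onplane(s,(318.3,8),16))
# white hub visible arc at underside/top: hub width
w=cv2.inRange(h,(0,0,225),(180,40,255))
for y in (236,244,252):
    xs=np.flatnonzero(w[y,265:378])+265; print(y,xs.min(),xs.max())
```

```text
206 309 331
212 308 332
218 307 333
224 306 334
230 306 334
236 306 334
242 307 334
248 306 334
254 306 334
260 307 333
266 307 333
272 307 333
278 313 325
rows 204 278 [[6, 125, 151], [7, 174, 154], [8, 178, 155], [7, 176, 162], [8, 176, 164], [8, 180, 163], [9, 187, 161], [8, 191, 184], [12, 218, 246]] [[21, 255, 255], [20, 255, 255], [20, 255, 255], [20, 255, 255], [20, 255, 255], [19, 255, 255], [17, 255, 255], [10, 209, 199], [1, 110, 86], [172, 95, 62], [179, 78, 65], [176, 75, 71]]
252 axis [471.  108.6 252. ] tip [509.9 101.6 252. ]
255 axis [473.1 108.2 255. ] tip [511.  101.4 255. ]
258 axis [475.1 107.9 258. ] tip [512.  101.2 258. ]
tip [556.1  95.9 120. ] red93 [557.5  95.4  93. ] mark [646.35654406  78.81542132  16.        ]
236 277 364
244 274 367
252 274 367
```

View pics/stud.png

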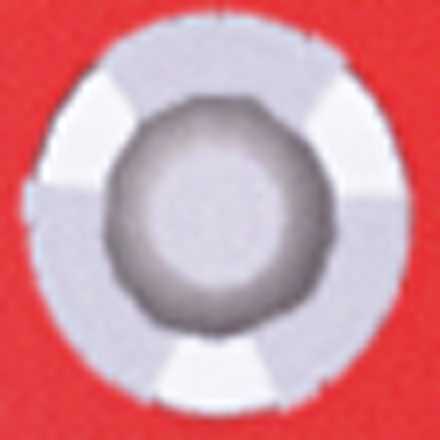

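Request:
step_arm(targets=[[[30, -4, 0, 0, 0, 0], [60, -8, 0, 0, 0, 0], [78, -11, -10, 0, 0, 0], [83.5, -12.5, -25, 0, 0, 0], [83.5, -12.5, -42, 0, 0, 0], [83.5, -12.5, -54, 0, 0, 0], [83.5, -12.5, -57, 0, 0, 0], [83.5, -12.5, -57, 0, 0, 0], [83.5, -12.5, -57, 0, 0, 0], [83.5, -12.5, -57, 0, 0, 0]]])

```text
time: 5.2
tool_pos: [556.4, 96.4, 201.7]
tcp_rot: [-180.0, -0.1, -10.3]
ft_force: [0.3, 0.6, -0.7]
finger_gap: 11.8
grip_force: 78.4
```

Run:
```python
from h import *
import pickle
s=vision.snapshot("wrist"); pickle.dump(s,open("w3.pkl","wb")); q=vision.snapshot("scene"); pickle.dump(q,open("q3.pkl","wb"))
t=r.sense(); print(t["time"],t["tool_pos"],t["tcp_rot"],t["ft_force"],t["wrist_torque"])
a=s["img"][:300,200:440]; b=cv2.resize(q["img"][170:270,290:390],None,fx=3,fy=3,interpolation=cv2.INTER_CUBIC)
cv2.imwrite("pics/m3.png",np.hstack([a,b]))
h=cv2.cvtColor(s["img"],cv2.COLOR_BGR2HSV)
o=cv2.inRange(h,(3,110,60),(30,255,255)); o[:,:295]=0;o[:,350:]=0;o[:195]=0;o[300:]=0
ys=np.flatnonzero(o[:,316:325].any(1)); print("rows",ys.min(),ys.max(),onplane(s,(320.3,ys.max()-1),t["tool_pos"][2]-2.5))
```

```text
5.3 [556.40329677  96.62562438 201.72829912] [-1.79967405e+02 -1.23153235e-01 -1.02605373e+01] [ 0.46923039  0.19440999 -1.22735034] [-0.01035845 -0.0228641  -0.03333571]
rows 204 278 [557.35109508  96.83342385 199.22829912]
```

View pics/m3.png

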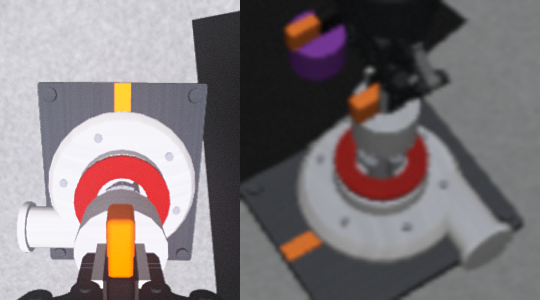

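The nut hangs over the stud, the orange wing is in line with the mark at (322,97), and nothing is touching. I correct by under 1 mm and lower it.

Request:
step_arm(targets=[[[-0.7, -0.9, -5, 0, 0, 0], [-0.7, -0.9, -10, 0, 0, 0], [-0.7, -0.9, -15, 0, 0, 0], [-0.7, -0.9, -18, 0, 0, 0], [-0.7, -0.9, -20, 0, 0, 0], [-0.7, -0.9, -22, 0, 0, 0], [-0.7, -0.9, -22, 0, 0, 0]]])

```text
time: 5.88
tool_pos: [555.4, 95.3, 177.9]
tcp_rot: [180.0, -0.0, -10.3]
ft_force: [2.8, -2.7, -2.2]
finger_gap: 12.0
grip_force: 78.5
```

Request:
step_arm(targets=[[[0.4, -0.4, -1, 0, 0, 0], [0.6, -0.4, -2, 0, 0, 0], [0.6, -0.4, -3, 0, 0, 0], [0.6, -0.4, -3, 0, 0, 0]]])

```text
time: 6.22
tool_pos: [556.1, 95.4, 175.5]
tcp_rot: [-180.0, -0.1, -10.3]
ft_force: [3.2, 0.0, 0.2]
finger_gap: 12.1
grip_force: 78.6
```

Request:
step_arm(targets=[[[0.5, 0, -0.7, 0, 0, 0], [0.5, 0, -1.5, 0, 0, 0], [0.5, 0, -2, 0, 0, 0], [0.5, 0, -2, 0, 0, 0]]])

```text
time: 6.55
tool_pos: [556.4, 95.3, 173.7]
tcp_rot: [-180.0, -0.0, -10.3]
ft_force: [0.2, -0.2, 3.4]
finger_gap: 12.0
grip_force: 79.2
```

Request:
step_arm(targets=[[[0, 0, -0.5, 0, 0, 0], [0, 0, -1, 0, 0, 0], [0, 0, -1, 0, 0, 0], [0, 0, -1, 0, 0, 0]]])

```text
time: 6.88
tool_pos: [556.6, 95.3, 173.6]
tcp_rot: [-180.0, -0.1, -10.3]
ft_force: [-2.2, -1.3, 8.7]
finger_gap: 11.9
grip_force: 80.0
```

Request:
step_arm(targets=[[[-0.3, -0.2, 0, 0, 0, 0.06], [-0.3, -0.2, 0, 0, 0, 0.12], [-0.3, -0.2, 0, 0, 0, 0.18], [-0.3, -0.2, 0, 0, 0, 0.24], [-0.3, -0.2, 0, 0, 0, 0.3], [-0.3, -0.2, 0, 0, 0, 0.3]]])

```text
time: 7.38
tool_pos: [556.8, 95.2, 173.6]
tcp_rot: [-180.0, -0.1, 7.1]
ft_force: [0.1, 0.8, 7.6]
finger_gap: 11.9
grip_force: 79.6
```

Request:
step_arm(targets=[[[0, 0, -0.3, 0, 0, 0.05], [0, 0, -0.3, 0, 0, 0.1], [0, 0, -0.3, 0, 0, 0.1]]])

```text
time: 7.63
tool_pos: [556.9, 95.2, 173.6]
tcp_rot: [180.0, -0.2, 12.8]
ft_force: [-0.1, 1.2, 10.4]
finger_gap: 12.1
grip_force: 79.8
```

Request:
step_arm(targets=[[[0, 0, 0, 0, 0, 0.05], [0, 0, 0, 0, 0, 0.1], [0, 0, 0, 0, 0, 0.1]]])

```text
time: 7.88
tool_pos: [557.0, 95.3, 173.6]
tcp_rot: [180.0, -0.2, 18.6]
ft_force: [1.5, -0.2, 8.8]
finger_gap: 12.1
grip_force: 79.8
```

Request:
step_arm(targets=[[[0, 0, 0, 0, 0, 0.05], [0, 0, 0, 0, 0, 0.1], [0, 0, 0, 0, 0, 0.1]]])

```text
time: 8.13
tool_pos: [556.9, 95.3, 173.6]
tcp_rot: [180.0, -0.2, 24.3]
ft_force: [0.2, 1.2, 8.5]
finger_gap: 12.0
grip_force: 79.8
```

Request:
step_arm(targets=[[[0, 0, 0, 0, 0, 0.05], [0, 0, 0, 0, 0, 0.1], [0, 0, 0, 0, 0, 0.1]]])

```text
time: 8.38
tool_pos: [557.0, 95.0, 173.4]
tcp_rot: [179.9, -0.1, 30.0]
ft_force: [1.9, -0.5, 7.0]
finger_gap: 11.9
grip_force: 79.6
```

Request:
step_arm(targets=[[[0, 0, 0, 0, 0, 0.05], [0, 0, 0, 0, 0, 0.1], [0, 0, 0, 0, 0, 0.1]]])

```text
time: 8.63
tool_pos: [556.4, 95.3, 172.5]
tcp_rot: [180.0, -0.1, 35.7]
ft_force: [2.6, 2.4, 3.9]
finger_gap: 12.0
grip_force: 79.0
```

Request:
step_arm(targets=[[[0.3, 0, 0, 0, 0, 0.05], [0.3, 0, -0.5, 0, 0, 0.07], [0.3, 0, -1.5, 0, 0, 0.07], [0.3, 0, -2, 0, 0, 0.07]]])

```text
time: 8.97
tool_pos: [556.6, 95.5, 170.4]
tcp_rot: [180.0, -0.1, 39.5]
ft_force: [2.1, 2.5, 5.1]
finger_gap: 12.2
grip_force: 79.3
```

Request:
step_arm(targets=[[[0.4, 0.4, -1.5, 0, 0, 0], [0.4, 0.4, -3, 0, 0, 0], [0.4, 0.4, -4, 0, 0, 0.02], [0.4, 0.4, -5, 0, 0, 0.02], [0.4, 0.4, -5, 0, 0, 0.02]]])

```text
time: 9.38
tool_pos: [556.2, 95.3, 164.1]
tcp_rot: [-180.0, 0.1, 40.7]
ft_force: [2.5, 2.0, -2.9]
finger_gap: 12.0
grip_force: 78.4
```

Request:
step_arm(targets=[[[0.3, 0.3, -1, 0, 0, 0], [0.3, 0.3, -2, 0, 0, 0], [0.3, 0.3, -3, 0, 0, 0], [0.3, 0.3, -3.5, 0, 0, 0], [0.3, 0.3, -3.5, 0, 0, 0]]])

```text
time: 9.8
tool_pos: [556.5, 95.5, 161.4]
tcp_rot: [-180.0, 0.1, 40.7]
ft_force: [-2.5, -0.3, 3.5]
finger_gap: 12.2
grip_force: 78.9
```

Request:
step_arm(targets=[[[-0.2, 0, -0.5, 0, 0, -0.06], [-0.2, 0, -0.5, 0, 0, -0.12], [-0.2, 0, -0.6, 0, 0, -0.18], [-0.2, 0, -0.8, 0, 0, -0.24], [-0.2, 0, -0.8, 0, 0, -0.24]]])

```text
time: 10.22
tool_pos: [556.9, 95.8, 161.1]
tcp_rot: [180.0, -0.0, 26.8]
ft_force: [-0.7, -0.3, 1.9]
finger_gap: 11.8
grip_force: 78.9
```

Request:
step_arm(targets=[[[0, 0, -0.5, 0, 0, -0.06], [0, 0, -1, 0, 0, -0.12], [0, 0, -1.4, 0, 0, -0.18], [0, 0, -1.4, 0, 0, -0.18]]])

```text
time: 10.55
tool_pos: [557.0, 95.8, 159.7]
tcp_rot: [180.0, -0.0, 16.6]
ft_force: [-0.2, 0.2, 3.0]
finger_gap: 12.3
grip_force: 79.0
```

```bash
python3 -c "
from h import *
t=r.sense();print(t['wrist_torque'],t['ft_force'],t['tool_pos'],t['joint_pos'][5])"
```

```text
[ 0.14315834 -0.01230343 -0.01539514] [-0.21605361  0.21525929  2.97084982] [556.99870366  95.82364495 159.68833519] 77.94297231544627
```

Request:
step_arm(targets=[[[0, 0, -0.4, 0, 0, -0.06], [0, 0, -0.8, 0, 0, -0.12], [0, 0, -1.1, 0, 0, -0.18], [0, 0, -1.4, 0, 0, -0.24], [0, 0, -1.4, 0, 0, -0.24]]])

```text
time: 10.97
tool_pos: [557.1, 95.8, 158.5]
tcp_rot: [-180.0, -0.1, 2.9]
ft_force: [-0.4, 0.4, 4.5]
finger_gap: 12.1
grip_force: 79.2
```

```bash
python3 -c "
from h import *
t=r.sense();print(t['wrist_torque'],t['ft_force'],t['tool_pos'],t['joint_pos'][5])"
```

```text
[ 0.15167068  0.05713217 -0.03179005] [-0.39602906  0.41720238  4.47151902] [557.13422962  95.80190296 158.45485058] 91.6187274073583
```

Request:
step_arm(targets=[[[0, 0, -0.4, 0, 0, -0.06], [0, 0, -0.8, 0, 0, -0.12], [0, 0, -1.1, 0, 0, -0.18], [0, 0, -1.4, 0, 0, -0.24], [0, 0, -1.4, 0, 0, -0.24]]])

```text
time: 11.38
tool_pos: [557.3, 95.8, 157.2]
tcp_rot: [-180.0, -0.1, -10.8]
ft_force: [-0.5, 0.7, 5.2]
finger_gap: 11.8
grip_force: 79.3
```

```bash
python3 -c "
from h import *
t=r.sense();print(t['wrist_torque'],t['ft_force'],t['tool_pos'],t['joint_pos'][5])"
```

```text
[ 0.085002    0.00194614 -0.01666655] [-0.50730643  0.72751605  5.21529555] [557.29848104  95.77349658 157.20498748] 105.3406568196562
```

Request:
step_arm(targets=[[[0, 0, -0.3, 0, 0, -0.06], [0, 0, -0.5, 0, 0, -0.12], [0, 0, -0.6, 0, 0, -0.18], [0, 0, -0.6, 0, 0, -0.18]]])

```text
time: 11.72
tool_pos: [557.4, 95.5, 156.4]
tcp_rot: [-180.0, -0.1, -21.1]
ft_force: [1.0, -1.8, 4.6]
finger_gap: 11.9
grip_force: 79.0
```

```bash
python3 -c "
from h import *
t=r.sense();print(t['wrist_torque'],t['ft_force'],t['tool_pos'],t['joint_pos'][5])"
```

```text
[-0.05877846 -0.23635013 -0.09570173] [ 0.95823152 -1.75796121  4.5925391 ] [557.35566067  95.485953   156.3844429 ] 115.63248534768212
```

Turned 62° and 5 mm down so far. I continue in small turns to the hard stop.

Request:
step_arm(targets=[[[0, 0, 0, 0, 0, -0.05], [0, 0, 0, 0, 0, -0.1], [0, 0, 0, 0, 0, -0.1]]])

```text
time: 11.97
tool_pos: [557.3, 95.4, 156.4]
tcp_rot: [-180.0, -0.1, -26.7]
ft_force: [1.7, -3.0, 4.3]
finger_gap: 11.8
grip_force: 79.1
```

```bash
python3 -c "
from h import *
t=r.sense();print(t['wrist_torque'],t['ft_force'],t['tool_pos'],t['joint_pos'][5])"
```

```text
[-0.29014704 -0.38388852 -0.02529338] [ 1.72797407 -3.03065585  4.33470456] [557.3103366   95.40701222 156.35826196] 121.29209335555974
```

Request:
step_arm(targets=[[[0, -0.3, 0, 0, 0, -0.05], [0, -0.3, 0, 0, 0, -0.1], [0, -0.3, 0, 0, 0, -0.1]]])

```text
time: 12.22
tool_pos: [557.5, 95.2, 156.4]
tcp_rot: [-180.0, -0.1, -32.4]
ft_force: [4.0, -1.3, 4.1]
finger_gap: 12.1
grip_force: 81.7
```

```bash
python3 -c "
from h import *
t=r.sense();print(t['wrist_torque'],t['ft_force'],t['tool_pos'],t['tcp_rot'],t['joint_pos'][5])"
```

```text
[-0.34820442 -0.67042184  1.22178069] [ 4.00950172 -1.34545599  4.08163016] [557.46440566  95.15336182 156.41851975] [-1.79976201e+02 -1.10169353e-01 -3.23981735e+01] 126.9299784963329
```

Request:
step_arm(targets=[[[0, 0, 0, 0, 0, -0.03], [0, 0, 0, 0, 0, -0.04], [0, 0, 0, 0, 0, -0.04]]])

```text
time: 12.47
tool_pos: [557.4, 95.2, 156.4]
tcp_rot: [-180.0, -0.1, -34.7]
ft_force: [4.3, -2.9, 4.0]
finger_gap: 12.2
grip_force: 89.9
```

```bash
python3 -c "
from h import *
t=r.sense();print(t['wrist_torque'],t['ft_force'],t['tool_pos'],t['tcp_rot'],t['joint_pos'][5])"
```

```text
[-0.50586286 -0.81273659  1.75107774] [ 4.33562845 -2.91094952  3.98396504] [557.4180041   95.20534288 156.41507339] [-1.79973826e+02 -1.02130382e-01 -3.46539686e+01] 129.18895098325012
```

Hard stop: the torque rises and the nut has turned about 75°, 5 mm down. I ease the torque and let go.

Request:
step_arm(targets=[[[0.3, -0.2, 0.3, 0, 0, 0.03], [0.3, -0.2, 0.3, 0, 0, 0.03]]])

```text
time: 12.63
tool_pos: [557.4, 95.2, 156.4]
tcp_rot: [-180.0, -0.0, -32.9]
ft_force: [3.9, -2.0, 3.5]
finger_gap: 12.2
grip_force: 82.3
```

Request:
step_arm(targets=[[[0, 0, 0, 0, 0, 0], [0, 0, 0, 0, 0, 0], [0, 0, 0, 0, 0, 0], [0, 0, 0, 0, 0, 0], [0, 0, 0, 0, 0, 0], [0, 0, 0, 0, 0, 0], [0, 0, 0, 0, 0, 0]]], fingers=0)

```text
time: 13.22
tool_pos: [556.9, 95.2, 156.1]
tcp_rot: [180.0, 0.0, -33.2]
ft_force: [-1.3, 0.0, 0.2]
finger_gap: 42.8
grip_force: 0.0
```

Now lift clear and move back so the wrist camera looks down on the nut.

Request:
step_arm(targets=[[[0, 0, 10, 0, 0, 0], [0, 0, 30, 0, 0, 0], [0, 0, 60, 0, 0, 0], [0, 0, 90, 0, 0, 0], [-30, 15, 105, 0, 0, 0], [-55, 35, 110, 0, 0, 0], [-70, 46, 110, 0, 0, 0], [-70, 46, 110, 0, 0, 0], [-70, 46, 110, 0, 0, 0]]])

```text
time: 13.97
tool_pos: [486.9, 141.8, 267.4]
tcp_rot: [-179.9, -0.1, -33.1]
ft_force: [0.4, -0.1, 0.5]
finger_gap: 42.7
grip_force: 0.0
```

Run:
```python
from h import *
import pickle
s=vision.snapshot("wrist"); q=vision.snapshot("scene")
t=r.sense(); print(t["time"],t["tool_pos"],t["ft_force"])
a=s["img"][:300,160:480]; b=cv2.resize(q["img"][170:270,270:390],None,fx=3,fy=3,interpolation=cv2.INTER_CUBIC)
cv2.imwrite("pics/m4.png",np.hstack([a,b]))
h=cv2.cvtColor(s["img"],cv2.COLOR_BGR2HSV)
for st,c in blobs(s,(5,110,100),(30,255,255),60): print(st,c.round(1),onplane(s,c,88+66).round(1))
try: print(nutpose(s,tuple(int(v) for v in proj(s,(556.5,95.7,128))),z0=88,win=45))
except Exception as e: print(e)
```

```text
14.0667 [487.47168859 140.87799243 266.55964747] [-0.08383909 -0.53067018 -0.59012358]
[281  11  21  25 306] [291.   22.9] [611.4  86.  154. ]
[472  41  28  36 727] [486.  59.] [514.5 -21.2 154. ]
[309  55  21  46 793] [319.3  76.8] [570.6  88.7 154. ]
[587  82  32  31 874] [602.9  97.1] [440.3 -88.9 154. ]
[  92  177   60   51 1257] [130.7 196. ] [580.2 274.8 154. ]
(((555.2689819335938, 97.66822052001953), 51.97822952270508), ((570.00732421875, 89.16742706298828), (13.538875579833984, 31.452072143554688), 61.643646240234375), array([570.46045,  88.77797], dtype=float32))
```

View pics/m4.png

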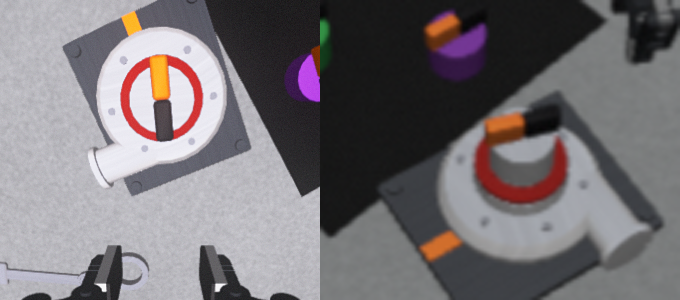

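The nut sits upright on the stud. The disc is pressed down, and the bar points about 18° clockwise of the mark, at yaw about -28°. That is roughly 69° from the start, which matches the angle where the stop torque rose. The robot is clear of everything, so I hand in.

```bash
python3 -c "
from bench import r
print(r.hand_in())"
```

```text
the job is handed in; nothing more can be done
None
```

The wing nut is on the stud, dropped into the thread start and turned clockwise to the hard stop so it holds the clamp disc down; I let go and handed in at about 14 s, and the hand-in returned no verdict.

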